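# Complete the rice and stew lunch kits

### The job

Complete the two lunch kits from the stock on the right: stand one dip pot in the round well of each tray, the little sauce bottle in the square well of the tray with the rice box, and the butter tub in the square well of the tray with the stew box. Each must stand upright on the well's floor, let go. Leave the label roll and the pen where they lie.

Things in the scene. Friction and masses are not known exactly. Their poses are not given: they have to be found in the camera images.
- rice_tray: Wooden tray with a white rice meal box (mm). Fixed, 210 (x) x 250 (y) mm, floor 5, edge 12 high. Origin: centre of underside; x away from robot within 0.2 rad, y left, z up. Box 134x190 centred (0, 52), top at z 67. Wells, rim 4 wide, top at z 15: round, inner diameter 76, centre (-51, -75), nearer robot; square, inner 70x70, centre (51, -75), farther.
- stew_tray: Wooden tray with a brown stew meal box (mm). Fixed, 210 (x) x 250 (y) mm, floor 5, edge 12 high. Origin: centre of underside; x away from robot within 0.2 rad, y left, z up. Box 134x190 centred (0, 52), top at z 81. Wells, rim 4 wide, top at z 15: round, inner diameter 76, centre (-51, -75), nearer robot; square, inner 70x70, centre (51, -75), farther.
- pot_a: Dip pot: round white jar with flat steel lid, 52 mm tall, widening from 46 mm at the foot to 53 under the lid; lid 56 mm across (top 12 mm); 0.08 to 0.17 kg. Origin: centre of underside, z up. Both dip pots are alike and interchangeable. Starts upright on the table in the stock at the right.
- pot_b: Dip pot: round white jar with flat steel lid, 52 mm tall, widening from 46 mm at the foot to 53 under the lid; lid 56 mm across (top 12 mm); 0.08 to 0.17 kg. Origin: centre of underside, z up. Both dip pots are alike and interchangeable. Starts upright on the table in the stock at the right.
- sauce_bottle: Small amber sauce bottle with a pale label band and a black cap, 75 mm tall; straight round body 42 mm across up to 48 mm height, shoulder above, cap 25 mm across; 0.08 to 0.17 kg. Origin: centre of the underside; z up. It starts upright in the stock at the right.
- butter_tub: Small white rectangular tub with a lid, 51 mm tall; body 46 x 40 mm, lid 50 mm (own x) by 44 mm (own y), from 38 to 50 mm height; 0.08 to 0.17 kg. Origin: centre of the underside; z up. It starts upright in the stock at the right, at any angle within 0.7 rad; it fits into a square well at any angle.
- label_roll: Bystander: roll of labels lying flat beyond the trays, 78 mm across, 25 mm high. Origin: centre of the underside. Leave alone.
- pen: Bystander: marker pen lying beyond the trays, 135 x 17 mm, 16 mm high. Origin: middle of the underside. Leave alone.
Mind the look-alikes: they are no part of the job. What is shaped like the sauce_bottle but green is not meant.

How it is judged:
By the outcome, as a careful person would: the job done as asked, in the order asked, and still so for the second after the job is handed in, with the robot touching nothing.
It also fails if it takes over 112 s, if anything falls off the work surface, if the arm or the gripper's body presses on something with over 40 N, if the wrist force passes 120 N, or if a joint passes its speed limit or range.

### The arm

A 6-joint arm with a two-finger parallel gripper is mounted at the origin on a cart in front of the work surface, level with it; the furniture and walls round the work are solid. World frame = base frame: x ahead of the robot, y to its left, z up, the work surface at z = 0. Lengths are in m, angles in rad, forces in N, time in s.
With the tool pointing down it reaches from about 0.35 to 0.775 m from the base axis. Payload 5.5 kg.
Tool frame: the origin (TCP) lies between the finger pads; the fingertips stand 17 mm ahead of it and the grasp point (between the pads) lies 2 mm behind it (manip.nose_length is the distance from the TCP to the fingertips, in m); z points along the fingers, y is the line along which they close (so a half turn about z gives the same grasp; the last joint's range is limited). The gripper opens to 85 mm and grips with 20 to 120 N. Pads are 22 mm wide; open, the fingers measure 114 mm over their backs; the gripper's body (76 mm by 85 mm) begins 54 mm behind the grasp point. The pads swing forward as they close: fully open they stand 13 mm farther back than shut.
Start: joints at [1.021, 0.313, 0.046, 1.304, 0, 1.431], TCP at [0.229, 0.527, 0.248] pointing down, gripper open.
Joint ranges: [-2.76, 2.76], [-0.86, 1.69], [-1.03, 1.26], [-2.2, 2.34], [-1.47, 1.5], [-3.14, 3.14]. Speed limits (rad/s): [2.57, 2.57, 3.14, 3.14, 3.14, 3.14].

### API

Orientations are given as a unit quaternion [x, y, z, w].
In Python, from plant import manip gives the robot as it stands.
- The arm moves only by the tool play_rows, never from a script. Its argument "moves" is a list of rows, each a list of 6 numbers: the shift along the world's x, y, z in units of 30 mm (1.0 is 30 mm), then the turn, a rotation vector about the world's x, y, z in rad. In form: [[x, y, z, rx, ry, rz], ...]. A call has 1 to 12 rows; each row shifts and turns the commanded pose from where the row before left it; what a row does not reach is not made up. A row lasts 1/10 s, in which the tool goes at most 50 mm and 8.59 degrees, less where a joint would pass 70% of its speed; a pose out of reach is approached as far as the arm can. A call is refused whole if a number of a shift passes 1 or a number of a turn 0.15, either way. A call with a gripper value outside its range is refused whole. "jaw" is the finger opening in mm, from 0 to 85.4, set as the call begins (left out, the last holds). The fingers move at their own pace and stop on an object; the grip force is fixed at half the most. Time passes only in rows, so rows that do not move let the fingers close. It gives the time, the measured TCP pose, the force, the opening and the grip force at its end, in the units of the state.
- manip.get_obs(): the state, without advancing time (a new reading comes with each control period).
- manip.grab_frame(name): name is "scene" or "top" or "wrist"; returns (picture, depth): 420x560x3 uint8, red, green, blue; 420x560 float32, m along the optical axis (not along the pixel's ray), 0 where there is no reading.
- manip.camera_info(name): a dict with "fx", "fy", "cx", "cy" (pixels), "rvec" (rotation vector, rad) and "tvec" (3), from world to camera coordinates, as OpenCV has them; the wrist camera has in their place "hand_eye" (4x4, takes a point from camera to tool coordinates, whose origin is the TCP and whose axes are the flange's). Camera axes: x right, y down, z forward; pixel columns grow to the right and rows downward; lengths in m; the calibration is good to about 2 mm. A picture is of the moment at which its call begins: read the wrist's pose just before it. camera_info takes no time and is no camera call.
- manip.hand_in(): hands the job in; it is judged then, once.
The state is a dict: "time": time; "joint_positions": joint angles; "dq": joint speeds; "joint_efforts": joint torques, N m; "ee_pos": TCP position; "eef_rot": TCP orientation; "wrist_force": force on the tool from outside, world axes, zero at the start; "moment": the same for the moment, N m; "gripper_width": finger opening in m; "grip_force": force on a finger pad.
Only numpy, scipy, OpenCV 4.12 (cv2) and the standard library are available. Lean on these libraries where they do the work, as an engineer would, in place of code of your own. Each camera call takes 0.05 s, during which the arm holds its last target. There are 200 camera calls.

## Working session

There is one attempt and no reset: what is moved stays moved. The work goes in short steps, Python scripts to look and compute and a tool call to move; the robot and the scene stay as the last step left them, time stands still between calls to the robot, and variables do not carry over. Pictures are saved under pics/ and viewed, at most 14 in all, crops included, and the job is handed in when it is done.

Besides the shell and the picture viewer there is one more tool, called after "Call:" by a JSON object that holds its "api" and its "payload", one argument or row to a line. play_rows: Moves the arm, as the interface text tells. Its arguments: {"type":"object","properties":{"moves":{"type":"array"},"jaw":{"type":"number"}},"required":["moves"]}

```bash
mkdir -p pics; ls
cat > h.py <<'E'
import numpy as np, cv2
from plant import manip
from scipy.spatial.transform import Rotation as R
def grab(n):
    im,d=manip.grab_frame(n); return im.copy(),d.copy()
def save(n,im): cv2.imwrite('pics/'+n+'.png',im[:,:,::-1])
def world(n,d):
    c=manip.camera_info(n); v,u=np.mgrid[:d.shape[0],:d.shape[1]]
    P=np.stack([(u-c['cx'])/c['fx']*d,(v-c['cy'])/c['fy']*d,d],-1)
    Rm=cv2.Rodrigues(np.array(c['rvec'],float))[0]
    W=(P-np.array(c['tvec']).ravel())@Rm
    W[d<=0]=np.nan
    return W
E
python3 - <<'E'
from h import *
im,d=grab('top'); save('top1',im); np.savez('top1.npz',im=im,d=d)
im,d=grab('scene'); save('scene1',im); np.savez('scene1.npz',im=im,d=d)
c=manip.camera_info('top');print(c); o=manip.get_obs();print(o)
E
```

```text
pics
{'fx': 515.4176923429949, 'fy': 515.4176923429949, 'cx': 278.4164170669771, 'cy': 196.29420725151869, 'rvec': array([ 2.19163342, -2.13878823,  0.06262435]), 'tvec': array([0.02727533, 0.59859923, 1.28411834])}
{'time': 0.1, 'joint_positions': array([1.02141552e+00, 3.13913426e-01, 4.50782400e-02, 1.30357624e+00,
       6.26579149e-06, 1.43119782e+00]), 'dq': array([-0.00056431, -0.00192546,  0.00299736,  0.00039362,  0.00188824,
        0.00018747]), 'joint_efforts': array([ 3.61693419e-03, -4.81724596e+01,  2.99243599e+01,  1.27158387e-02,
       -6.50644552e-05,  2.56371248e-05]), 'ee_pos': array([0.22886824, 0.52702619, 0.24749889]), 'eef_rot': array([ 2.03460524e-01,  9.79082817e-01, -7.59046253e-04, -2.75671505e-04]), 'wrist_force': array([ 0.60972013,  0.23746937, -0.21773974]), 'moment': array([-0.0042452 ,  0.02969274,  0.05750803]), 'grip_force': 0.0, 'gripper_width': 0.0855892208686378}
```

View pics/top1.png

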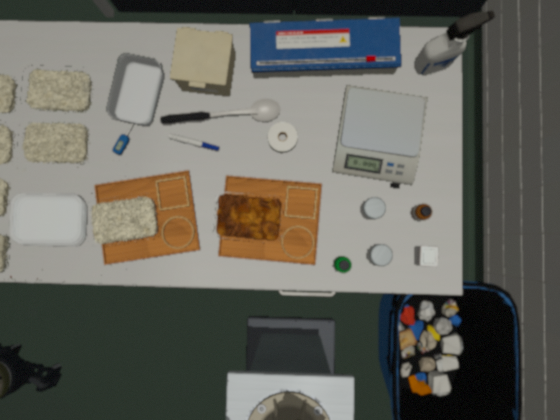

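View pics/scene1.png

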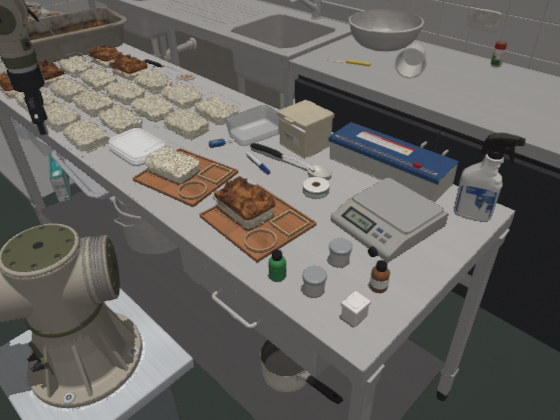

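The top view shows pots near (374,208) and (381,255), the amber bottle at (422,212), the tub at (427,256) and the green decoy at (342,264). The rice tray is near (148,217) and the stew tray near (270,220). The scene view shows the same layout.

Run:
```python
from h import *
z=np.load('top1.npz'); im,d=z['im'],z['d']; W=world('top',d)
hsv=cv2.cvtColor(im,cv2.COLOR_RGB2HSV)
print('table z',np.nanmedian(W[270:280,330:330+60,2]), np.nanmedian(W[100:140,320:330,2]))
# stock: height segmentation
Z=np.nan_to_num(W[:,:,2]); 
m=((Z>0.012)&(Z<0.12)).astype(np.uint8); m[:195]=0; m[285:]=0; m[:,:325]=0; m[:,455:]=0
n,l,s,c=cv2.connectedComponentsWithStats(m)
for i in range(1,n):
    if s[i,4]<30: continue
    q=l==i; zt=np.nanpercentile(W[q][:,2],90)
    t=q&(Z>zt-0.008); P=W[t]
    (cx,cy),(w,h),a=cv2.minAreaRect((P[:,:2]*1000).astype(np.float32))
    print(i,c[i],s[i,4],'ztop %.3f'%zt,'top mean',P.mean(0).round(4),'rect',round(cx),round(cy),round(w),round(h),round(a), im[q].mean(0).round())
# trays: wood mask
m=cv2.inRange(hsv,(4,80,60),(22,255,255)); m[:165]=0; m[270:]=0
for n,(a,b) in {'rice':(85,208),'stew':(208,330)}.items():
    mm=np.zeros_like(m); mm[:,a:b]=m[:,a:b]
    cs=max(cv2.findContours(mm,cv2.RETR_EXTERNAL,cv2.CHAIN_APPROX_NONE)[0],key=cv2.contourArea)
    h=cv2.convexHull(cs); r=cv2.minAreaRect(h); bp=cv2.boxPoints(r)
    c=manip.camera_info('top'); Rm=cv2.Rodrigues(c['rvec'])[0]; C=-Rm.T@c['tvec']
    ray=np.c_[(bp[:,0]-c['cx'])/c['fx'],(bp[:,1]-c['cy'])/c['fy'],np.ones(4)]@Rm
    p=C+ray*((0.012-C[2])/ray[:,2])[:,None]
    print(n,'corners',p[:,:2].round(4).tolist(),'ctr',p.mean(0).round(4),'sides',np.linalg.norm(np.diff(p,axis=0),axis=1).round(4))
    for k in range(4):
        e=p[(k+1)%4]-p[k]; print(np.degrees(np.arctan2(e[1],e[0])).round(2),end=' ')
    print()
print('cam',C)
big=cv2.resize(im[160:285,80:460],None,fx=2.1,fy=2.1,interpolation=cv2.INTER_CUBIC); save('crop1',big)
```

```text
table z 0.0005447430377816802 0.0010076893436897516
1 [374.1175 207.6875] 400 ztop 0.056 top mean [ 0.5732 -0.1969  0.0526] rect 573 -197 52 53 3 [151. 155. 152.]
2 [421.72727273 211.91272727] 275 ztop 0.076 top mean [ 0.5668 -0.3174  0.0752] rect 566 -318 23 23 45 [80. 64. 50.]
3 [380.95652174 254.73188406] 414 ztop 0.056 top mean [ 0.4573 -0.2149  0.0524] rect 457 -215 54 54 1 [151. 155. 152.]
4 [427.49756098 255.87560976] 410 ztop 0.054 top mean [ 0.4575 -0.3304  0.051 ] rect 458 -330 44 49 88 [175. 176. 170.]
5 [342.44268775 264.20158103] 253 ztop 0.077 top mean [ 0.4309 -0.122   0.0758] rect 431 -122 23 24 20 [52. 88. 58.]
rice corners [[0.6178, 0.5276], [0.6621, 0.2778], [0.4579, 0.238], [0.4137, 0.4843]] ctr [0.5379 0.3819 0.012 ] sides [0.2537 0.208  0.2502]
-79.94 -168.99 100.17 11.96 
stew corners [[0.4429, 0.2048], [0.6518, 0.1945], [0.6354, -0.0676], [0.4281, -0.054]] ctr [0.5395 0.0694 0.012 ] sides [0.2091 0.2626 0.2078]
-2.82 -93.58 176.25 86.71 
cam [0.48762089 0.00557573 1.33049602]
```

View pics/crop1.png

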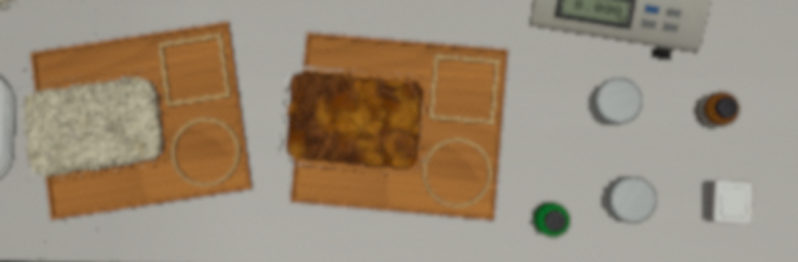

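The crop shows the pale well rims: square at about (195,69) and round at (205,152) on the rice tray, and (466,88) and (457,172) on the stew tray. I'll refine the well centres from the rim pixels.

Run:
```python
from h import *
z=np.load('top1.npz'); im=z['im']
c=manip.camera_info('top'); Rm=cv2.Rodrigues(c['rvec'])[0]; C=-Rm.T@c['tvec']
def pl(u,v,zz):
    r=np.array([(u-c['cx'])/c['fx'],(v-c['cy'])/c['fy'],1])@Rm; return C+r*(zz-C[2])/r[2]
f=im.astype(float); hsv=cv2.cvtColor(im,cv2.COLOR_RGB2HSV)
out={}
for n,(u,v) in dict(rs=(172.9,192.9),rr=(177.6,232.4),ss=(301.9,201.9),sr=(297.6,241.9)).items():
    u0,v0=int(u),int(v); k=19 
    B=f[v0-k:v0+k+1,u0-k:u0+k+1,2]  # blue: rim pale
    s=B-cv2.medianBlur(im[:,:,2].copy(),9)[v0-k:v0+k+1,u0-k:u0+k+1]
    ys,xs=np.nonzero(s>12); xs=xs+u0-k; ys=ys+v0-k
    r=np.hypot(xs-u,ys-v); g=(r>12)&(r<(19 if n[1]=='r' else 23)); pts=np.c_[xs,ys][g].astype(np.float32)
    if n[1]=='r': (cu,cv_),ax,_=cv2.fitEllipse(pts)
    else: (cu,cv_),ax,an=cv2.minAreaRect(pts)
    out[n]=pl(cu,cv_,0.015); print(n,len(pts),round(cu,1),round(cv_,1),np.round(ax,1),out[n].round(4))
for a,b in (('rs','rr'),('ss','sr')):
    e=out[a]-out[b]; print(np.linalg.norm(e),np.degrees(np.arctan2(e[1],e[0])))
o=manip.get_obs(); print(R.from_quat(o['eef_rot']).as_matrix().round(3))
```

```text
rs 249 169.3 192.9 [31.  35.4] [0.6009 0.3238 0.015 ]
rr 158 176.9 231.9 [30.6 31.6] [0.5012 0.2997 0.015 ]
ss 232 300.3 202.0 [30.9 31.5] [ 0.5853 -0.0142  0.015 ]
sr 147 297.2 241.8 [31.4 32. ] [ 0.4839 -0.0086  0.015 ]
0.10258339066953377 13.591897370148732
0.10153559615590055 -3.1686662654964337
[[-0.917  0.398 -0.001]
 [ 0.398  0.917 -0.001]
 [ 0.    -0.002 -1.   ]]
```

Call:
{"api": "play_rows", "payload": {
  "moves": [
    [0.6, -1, -0.1, 0, 0, -0.0967],
    [0.6, -1, -0.1, 0, 0, -0.0967],
    [0.6, -1, -0.1, 0, 0, -0.0967],
    [0.6, -1, -0.1, 0, 0, -0.0967],
    [0.6, -1, -0.1, 0, 0, -0.0967],
    [0.6, -1, -0.1, 0, 0, -0.0967],
    [0.6, -1, -0.1, 0, 0, -0.0967],
    [0.6, -1, -0.1, 0, 0, -0.0967],
    [0.6, -1, -0.1, 0, 0, -0.0967],
    [0.6, -1, -0.1, 0, 0, -0.0967],
    [0.6, -1, -0.1, 0, 0, -0.0967],
    [0.6, -1, -0.1, 0, 0, -0.0967]
  ],
  "jaw": 76
}}

```text
time: 1.3
ee_pos: [0.4453, 0.1661, 0.2119]
eef_rot: [0.708, 0.706, -0.0, -0.0]
wrist_force: [0.5, -0.4, -0.5]
gripper_width: 0.0759
grip_force: 0.0
```

Call:
{"api": "play_rows", "payload": {
  "moves": [
    [0.03, -1, -0.1, 0, 0, 0],
    [0.03, -1, -0.1, 0, 0, 0],
    [0.03, -1, -0.1, 0, 0, 0],
    [0.03, -1, -0.1, 0, 0, 0],
    [0.03, -1, -0.1, 0, 0, 0],
    [0.03, -1, -0.1, 0, 0, 0],
    [0.03, -1, -0.1, 0, 0, 0],
    [0.03, -1, -0.1, 0, 0, 0],
    [0.03, -1, -0.1, 0, 0, 0],
    [0.03, -1, -0.1, 0, 0, 0],
    [0.03, -1, -0.1, 0, 0, 0],
    [0, 0, 0, 0, 0, 0]
  ]
}}

```text
time: 2.5
ee_pos: [0.455, -0.1655, 0.1786]
eef_rot: [0.708, 0.706, -0.0, 0.0]
wrist_force: [0.0, 1.3, -0.6]
gripper_width: 0.076
grip_force: 0.0
```

```bash
cat >> h.py <<'E'
def wristworld():
    o=manip.get_obs(); im,d=grab('wrist'); c=manip.camera_info('wrist')
    v,u=np.mgrid[:d.shape[0],:d.shape[1]]
    P=np.stack([(u-c['cx'])/c['fx']*d,(v-c['cy'])/c['fy']*d,d],-1); H=np.array(c['hand_eye'])
    W=(P@H[:3,:3].T+H[:3,3])@R.from_quat(o['eef_rot']).as_matrix().T+o['ee_pos']
    W[d<=0]=np.nan
    return im,W
E
python3 - <<'E'
from h import *
im,W=wristworld(); save('w1',im); Z=np.nan_to_num(W[:,:,2])
m=((Z>0.035)&(Z<0.1)).astype(np.uint8)
n,l,s,c=cv2.connectedComponentsWithStats(m)
for i in range(1,n):
    if s[i,4]<300: continue
    q=l==i; zt=np.nanpercentile(W[q][:,2],80); P=W[q&(Z>zt-0.006)]
    r=cv2.minAreaRect((P[:,:2]*1000).astype(np.float32)); print(s[i],'zt %.3f'%zt,np.round(r[0]),np.round(r[1]),round(r[2]))
E
```

```text
[  478   112    82   241 10444] zt 0.051 [ 672. -214.] [ 45. 183.] 10
[ 221  125   54   55 2275] zt 0.075 [ 431. -123.] [24. 24.] 81
[ 383  209   70   64 3476] zt 0.053 [ 572. -197.] [55. 54.] 75
[ 249  229   65   64 3201] zt 0.053 [ 458. -215.] [55. 55.] 0
[256 347  52  12 406] zt 0.047 [ 458. -311.] [ 3. 48.] 88
```

View pics/w1.png

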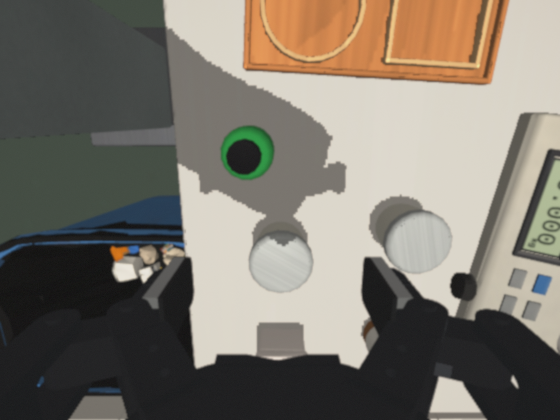

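The wrist view confirms the pots at (281,262) and (418,241), with the green decoy at (246,155). Next I pick pot_b.

Call:
{"api": "play_rows", "payload": {
  "moves": [
    [0.05, -0.825, -0.25, 0, 0, 0],
    [0.05, -0.825, -0.25, 0, 0, 0],
    [0, 0, -1, 0, 0, 0],
    [0, 0, -1, 0, 0, 0],
    [0, 0, -0.8, 0, 0, 0],
    [0, 0, -0.7, 0, 0, 0],
    [0, 0, -0.5, 0, 0, 0],
    [0, 0, 0, 0, 0, 0]
  ]
}}

```text
time: 3.35
ee_pos: [0.4563, -0.2097, 0.0423]
eef_rot: [0.706, 0.708, -0.0, -0.003]
wrist_force: [-0.7, -0.0, -0.1]
gripper_width: 0.0755
grip_force: 0.0
```

Call:
{"api": "play_rows", "payload": {
  "moves": [
    [0, 0, 0, 0, 0, 0],
    [0, 0, 0, 0, 0, 0],
    [0, 0, 0, 0, 0, 0],
    [0, 0, 0, 0, 0, 0],
    [0, 0, 0, 0, 0, 0],
    [0, 0, 0, 0, 0, 0]
  ],
  "jaw": 40
}}

```text
time: 3.95
ee_pos: [0.4589, -0.2123, 0.0456]
eef_rot: [0.707, 0.707, 0.001, 0.001]
wrist_force: [-0.6, 1.7, 6.6]
gripper_width: 0.0531
grip_force: 63.7
```

Call:
{"api": "play_rows", "payload": {
  "moves": [
    [0, 0, 0.4, 0, 0, 0],
    [0, 0, 0.8, 0, 0, 0],
    [0, 0, 1, 0, 0, 0],
    [0, 0, 1, 0, 0, 0],
    [0, 0, 0.8, 0, 0, 0],
    [0.08, 0.5, 0, 0, 0, 0.01],
    [0.08, 0.8, 0, 0, 0, 0.01],
    [0.08, 0.96, 0, 0, 0, 0.01],
    [0.08, 1, 0, 0, 0, 0.01],
    [0.08, 1, 0, 0, 0, 0.01],
    [0.08, 1, 0, 0, 0, 0.01],
    [0.08, 1, 0, 0, 0, 0.01]
  ]
}}

```text
time: 5.15
ee_pos: [0.4738, -0.0223, 0.1636]
eef_rot: [0.681, 0.732, -0.0, -0.001]
wrist_force: [1.1, 0.0, -2.2]
gripper_width: 0.053
grip_force: 63.6
```

Call:
{"api": "play_rows", "payload": {
  "moves": [
    [0.08, 1, 0, 0, 0, 0.01],
    [0.08, 1, 0, 0, 0, 0.01],
    [0.08, 1, 0, 0, 0, 0.01],
    [0.08, 1, 0, 0, 0, 0.01],
    [0.08, 1, 0, 0, 0, 0.01],
    [0.08, 1, 0, 0, 0, 0.01],
    [0.08, 1, 0, 0, 0, 0.01],
    [0.08, 1, 0, 0, 0, 0.01],
    [0.08, 1, 0, 0, 0, 0.01],
    [0.09, 1, 0, 0, 0, 0.015],
    [0.08, 0.8, 0, 0, 0, 0.015],
    [0, 0, 0, 0, 0, 0]
  ]
}}

```text
time: 6.35
ee_pos: [0.5004, 0.3027, 0.1632]
eef_rot: [0.635, 0.773, -0.0, -0.001]
wrist_force: [-0.8, 0.3, -1.7]
gripper_width: 0.0529
grip_force: 63.6
```

Call:
{"api": "play_rows", "payload": {
  "moves": [
    [0, -0.05, -0.8, 0, 0, 0],
    [0, 0, -1, 0, 0, 0],
    [0, 0, -0.9, 0, 0, 0],
    [0, 0, -0.6, 0, 0, 0],
    [0, 0, -0.3, 0, 0, 0],
    [0, 0, -0.2, 0, 0, 0],
    [0, 0, 0, 0, 0, 0],
    [0, 0, 0, 0, 0, 0]
  ]
}}

```text
time: 7.15
ee_pos: [0.502, 0.2984, 0.0511]
eef_rot: [0.637, 0.771, 0.001, 0.0]
wrist_force: [-0.7, 0.8, -2.1]
gripper_width: 0.0535
grip_force: 63.6
```

Call:
{"api": "play_rows", "payload": {
  "moves": [
    [0, 0, -0.05, 0, 0, 0],
    [0, 0, -0.04, 0, 0, 0],
    [0, 0, 0, 0, 0, 0],
    [0, 0, 0, 0, 0, 0]
  ]
}}

```text
time: 7.55
ee_pos: [0.5022, 0.2986, 0.0506]
eef_rot: [0.637, 0.771, 0.001, 0.001]
wrist_force: [-5.1, -2.2, 15.1]
gripper_width: 0.0534
grip_force: 65.1
```

Call:
{"api": "play_rows", "payload": {
  "moves": [
    [0, 0, 0, 0, 0, 0],
    [0, 0, 0, 0, 0, 0],
    [0, 0, 0, 0, 0, 0],
    [0, 0, 0.4, 0, 0, 0],
    [0, 0, 0.8, 0, 0, 0],
    [0, 0, 1, 0, 0, 0],
    [0, 0, 1, 0, 0, 0],
    [0, 0, 0.8, 0, 0, 0],
    [0, 0, 0, 0, 0, 0]
  ],
  "jaw": 76
}}

```text
time: 8.45
ee_pos: [0.5038, 0.2992, 0.1724]
eef_rot: [0.637, 0.771, 0.003, 0.002]
wrist_force: [1.2, 0.3, -0.4]
gripper_width: 0.076
grip_force: 0.0
```

Run:
```python
from h import *
im,W=wristworld(); save('w2',im)
im,d=grab('top'); Wt=world('top',d); Z=np.nan_to_num(W[:,:,2])
print(manip.get_obs()['ee_pos'])
near=np.hypot(W[:,:,0]-.501,W[:,:,1]-.299)<.045
q=near&(Z>.035); P=W[q]; print(len(P),np.nanpercentile(P[:,2],[10,50,90]),cv2.minAreaRect((P[:,:2]*1000).astype(np.float32)))
```

```text
[0.50197971 0.29839868 0.16861153]
32824 [0.05799161 0.23656458 0.25192933] ((500.34991455078125, 300.4576416015625), (85.5621337890625, 67.71817779541016), 44.59541702270508)
```

View pics/w2.png

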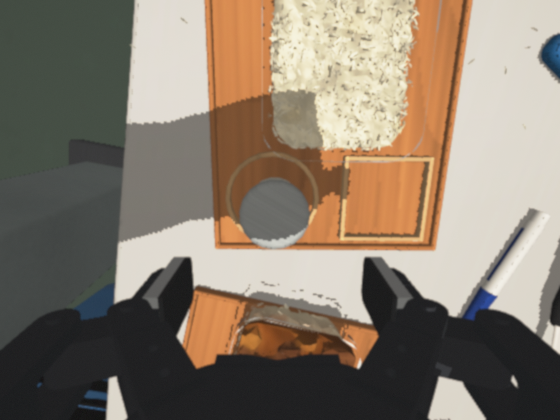

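The rice pot's lid is at (274,213), the round rim is centred near (272,197), and the square rim spans (342–434, 156–242). I'll check these in world coordinates.

Run:
```python
from h import *
im,W=wristworld(); Z=np.nan_to_num(W[:,:,2]); B=cv2.cvtColor(im,cv2.COLOR_RGB2HSV)
v,u=np.mgrid[:420,:560]
q=(np.hypot(u-274,v-213)<50)&(Z>.045)&(Z<.07); P=W[q]; print('lid',np.median(P[:,2]),cv2.minAreaRect((P[:,:2]*1000).astype(np.float32)))
# rim points: height 0.012-0.018 in round ring area
for n,(c0,c1,r0,r1) in dict(round=(215,330,140,250),sq=(336,440,150,247)).items():
    q=(u>c0)&(u<c1)&(v>r0)&(v<r1)&(np.abs(Z-.015)<.004)
    pale=(B[:,:,1]<150)&(B[:,:,2]>60); 
    P=W[q&pale]; k=P[:,:2].astype(np.float32)*1000; print(n,len(k),cv2.minEnclosingCircle(k),cv2.minAreaRect(k),'z',np.median(P[:,2]))
```

```text
lid 0.05720434540678492 ((503.2171325683594, 295.0518798828125), (55.0689811706543, 54.69623565673828), 26.850753784179688)
round 1409 ((498.9700927734375, 297.84332275390625), 70.23074340820312) ((498.18414306640625, 298.50091552734375), (104.00212860107422, 99.14468383789062), 10.772178649902344) z 0.014713920045434953
sq 1784 ((600.3619995117188, 316.72113037109375), 54.46562957763672) ((601.1132202148438, 313.8361511230469), (78.6058578491211, 84.00194549560547), 10.344494819641113) z 0.015075029567017562
```

Pot upright on the well floor (lid at 57 mm), about 5 mm off centre. On to pot_a.

Call:
{"api": "play_rows", "payload": {
  "moves": [
    [0.14, -0.6, 0, 0, 0, -0.01],
    [0.14, -1, 0, 0, 0, -0.01],
    [0.14, -1, 0, 0, 0, -0.01],
    [0.14, -1, 0, 0, 0, -0.01],
    [0.14, -1, 0, 0, 0, -0.01],
    [0.14, -1, 0, 0, 0, -0.01],
    [0.14, -1, 0, 0, 0, -0.01],
    [0.14, -1, 0, 0, 0, -0.01],
    [0.14, -1, 0, 0, 0, -0.01],
    [0.14, -1, 0, 0, 0, -0.01],
    [0.14, -1, 0, 0, 0, -0.01],
    [0.14, -1, 0, 0, 0, -0.01]
  ],
  "jaw": 72
}}

```text
time: 9.8
ee_pos: [0.5509, -0.0508, 0.166]
eef_rot: [0.682, 0.731, -0.001, -0.001]
wrist_force: [-0.1, -0.2, 0.2]
gripper_width: 0.0721
grip_force: 0.0
```

Call:
{"api": "play_rows", "payload": {
  "moves": [
    [0.14, -1, 0, 0, 0, -0.01],
    [0.14, -1, 0, 0, 0, -0.01],
    [0.14, -1, 0, 0, 0, -0.015],
    [0.14, -1, 0, 0, 0, -0.015],
    [0.13, -0.9, 0, 0, 0, -0.02],
    [0, 0, -0.5, 0, 0, 0],
    [0, 0, -1, 0, 0, 0],
    [0, 0, 0, 0, 0, 0]
  ]
}}

```text
time: 10.6
ee_pos: [0.569, -0.1955, 0.1172]
eef_rot: [0.707, 0.707, -0.002, -0.005]
wrist_force: [-0.5, 1.3, -0.5]
gripper_width: 0.0719
grip_force: 0.0
```

Call:
{"api": "play_rows", "payload": {
  "moves": [
    [0, 0, -0.8, 0, 0, 0],
    [0, 0, -0.8, 0, 0, 0],
    [0, 0, -0.6, 0, 0, 0],
    [0, 0, -0.4, 0, 0, 0],
    [0, 0, 0, 0, 0, 0]
  ]
}}

```text
time: 11.1
ee_pos: [0.5713, -0.1959, 0.043]
eef_rot: [0.707, 0.707, -0.001, -0.002]
wrist_force: [-0.5, -0.5, -0.5]
gripper_width: 0.0719
grip_force: 0.0
```

Call:
{"api": "play_rows", "payload": {
  "moves": [
    [0, 0, 0, 0, 0, 0],
    [0, 0, 0, 0, 0, 0],
    [0, 0, 0, 0, 0, 0],
    [0, 0, 0, 0, 0, 0],
    [0, 0, 0, 0, 0, 0],
    [0, 0, 0, 0, 0, 0]
  ],
  "jaw": 40
}}

```text
time: 11.7
ee_pos: [0.5736, -0.1972, 0.046]
eef_rot: [0.707, 0.707, 0.0, 0.001]
wrist_force: [1.0, 0.4, 6.3]
gripper_width: 0.0529
grip_force: 63.6
```

Call:
{"api": "play_rows", "payload": {
  "moves": [
    [0, 0, 0.4, 0, 0, 0],
    [0, 0, 0.8, 0, 0, 0],
    [0, 0, 1, 0, 0, 0],
    [0, 0, 1, 0, 0, 0],
    [0, 0, 0.8, 0, 0, 0],
    [-0.3, 0.6, 0, 0, 0, -0.01],
    [-0.45, 0.95, 0, 0, 0, -0.01],
    [-0.45, 0.95, 0, 0, 0, -0.01],
    [-0.45, 0.95, 0, 0, 0, -0.01],
    [-0.45, 0.95, 0, 0, 0, -0.01],
    [-0.45, 0.95, 0, 0, 0, -0.005],
    [-0.4, 0.95, 0, 0, 0, 0]
  ]
}}

```text
time: 12.9
ee_pos: [0.4829, -0.0067, 0.165]
eef_rot: [0.726, 0.687, -0.0, -0.0]
wrist_force: [0.3, -0.2, -1.7]
gripper_width: 0.0531
grip_force: 63.4
```

Call:
{"api": "play_rows", "payload": {
  "moves": [
    [0, 0, 0, 0, 0, 0],
    [0, 0, -0.8, 0, 0, 0],
    [0, 0, -1, 0, 0, 0],
    [0, 0, -0.9, 0, 0, 0],
    [0, 0, -0.6, 0, 0, 0],
    [0, 0, -0.3, 0, 0, 0],
    [0, 0, -0.2, 0, 0, 0],
    [0, 0, -0.05, 0, 0, 0],
    [0, 0, 0, 0, 0, 0],
    [0, 0, 0, 0, 0, 0]
  ]
}}

```text
time: 13.9
ee_pos: [0.4839, -0.0081, 0.0509]
eef_rot: [0.726, 0.688, -0.0, 0.0]
wrist_force: [-5.3, 0.3, 10.4]
gripper_width: 0.0534
grip_force: 64.5
```

Call:
{"api": "play_rows", "payload": {
  "moves": [
    [0, 0, 0, 0, 0, 0],
    [0, 0, 0, 0, 0, 0],
    [0, 0, 0, 0, 0, 0],
    [0, 0, 0.4, 0, 0, 0],
    [0, 0, 0.8, 0, 0, 0],
    [0, 0, 1, 0, 0, 0],
    [0, 0, 1, 0, 0, 0],
    [0, 0, 0.8, 0, 0, 0],
    [0.25, -0.6, 0, 0, 0, 0.01],
    [0.25, -1, 0, 0, 0, 0.01]
  ],
  "jaw": 76
}}

```text
time: 14.9
ee_pos: [0.5001, -0.0553, 0.1714]
eef_rot: [0.718, 0.696, 0.001, 0.001]
wrist_force: [-0.5, -0.8, -0.2]
gripper_width: 0.0759
grip_force: 0.0
```

Run:
```python
from h import *
im,W=wristworld(); save('w3',im); Z=np.nan_to_num(W[:,:,2])
d=np.hypot(W[:,:,0]-.484,W[:,:,1]+.0086); q=(d<.045)&(Z>.045)&(Z<.07); P=W[q]
print(len(P),np.median(P[:,2]),cv2.minAreaRect((P[:,:2]*1000).astype(np.float32)))
im,dd=grab('top'); save('top2',im[160:285,80:460]); W=world('top',dd); Z=np.nan_to_num(W[:,:,2])
for n,(x,y) in dict(r=(.501,.299),s=(.484,-.0086)).items():
    q=(np.hypot(W[:,:,0]-x,W[:,:,1]-y)<.04)&(Z>.04)&(Z<.07); P=W[q]
    if len(P): print(n,len(P),P.mean(0),cv2.minAreaRect((P[:,:2]*1000).astype(np.float32)))
```

```text
4438 0.057253583526823956 ((488.6590881347656, -4.365875244140625), (68.1962661743164, 54.9774055480957), 45.79598617553711)
r 400 [0.50355482 0.29364853 0.05733617] ((504.2181091308594, 294.636474609375), (52.18000793457031, 53.32597732543945), 1.440018653869629)
s 199 [0.48541239 0.00278281 0.05741673] ((485.33209228515625, 3.764575958251953), (28.15825653076172, 52.863075256347656), 85.22079467773438)
```

View pics/w3.png

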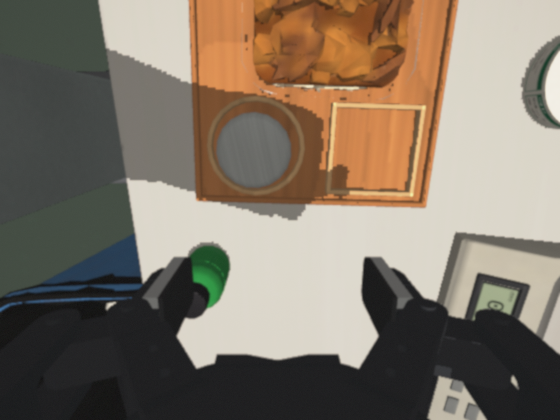

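The stew pot is inside its ring at (254,150), with the lid at 57 mm. Next is the amber bottle.

Call:
{"api": "play_rows", "payload": {
  "moves": [
    [0.25, -1, 0, 0, 0, 0.01],
    [0.25, -1, 0, 0, 0, 0.01],
    [0.25, -1, 0, 0, 0, 0.01],
    [0.25, -1, 0, 0, 0, 0.005],
    [0.25, -1, 0, 0, 0, 0],
    [0.25, -1, 0, 0, 0, 0],
    [0.25, -1, 0, 0, 0, 0],
    [0.25, -1, 0, 0, 0, 0],
    [0.26, -0.7, 0, 0, 0, 0],
    [0, 0, 0, 0, 0, 0],
    [0, 0, 0, 0, 0, 0]
  ],
  "jaw": 66
}}

```text
time: 16.1
ee_pos: [0.5666, -0.3164, 0.169]
eef_rot: [0.707, 0.707, 0.0, -0.001]
wrist_force: [-0.2, 0.3, -0.2]
gripper_width: 0.066
grip_force: 0.0
```

Run:
```python
from h import *
im,W=wristworld(); o=manip.get_obs(); print(o['ee_pos'])
Z=np.nan_to_num(W[:,:,2])
for x,y in ((.567,-.317),(.458,-.330)):
    q=(np.hypot(W[:,:,0]-x,W[:,:,1]-y)<.045)&(Z>.04)&(Z<.085); P=W[q]
    if len(P): print(len(P),P[:,2].max(),cv2.minAreaRect((P[:,:2]*1000).astype(np.float32)))
```

```text
[ 0.56656998 -0.31585384  0.16915058]
2164 0.0776085373212606 ((567.0519409179688, -317.2042541503906), (40.65673065185547, 37.98960494995117), 3.5707428455352783)
3460 0.05392298712415031 ((458.4067687988281, -331.6726379394531), (44.122554779052734, 49.914039611816406), 87.53044891357422)
```

Call:
{"api": "play_rows", "payload": {
  "moves": [
    [0, -0.03, -0.8, 0, 0, 0],
    [0, 0, -1, 0, 0, 0],
    [0, 0, -1, 0, 0, 0],
    [0, 0, -0.8, 0, 0, 0],
    [0, 0, -0.5, 0, 0, 0],
    [0, 0, -0.37, 0, 0, 0],
    [0, 0, 0, 0, 0, 0]
  ]
}}

```text
time: 16.85
ee_pos: [0.5659, -0.3159, 0.0337]
eef_rot: [0.707, 0.708, -0.0, -0.002]
wrist_force: [-0.1, 0.5, -1.2]
gripper_width: 0.0659
grip_force: 0.0
```

Call:
{"api": "play_rows", "payload": {
  "moves": [
    [0, 0, 0, 0, 0, 0],
    [0, 0, 0, 0, 0, 0],
    [0, 0, 0, 0, 0, 0],
    [0, 0, 0, 0, 0, 0],
    [0, 0, 0, 0, 0, 0],
    [0, 0, 0, 0, 0, 0]
  ],
  "jaw": 30
}}

```text
time: 17.45
ee_pos: [0.5679, -0.3183, 0.0367]
eef_rot: [0.707, 0.707, 0.0, 0.001]
wrist_force: [0.0, 0.7, 6.1]
gripper_width: 0.0399
grip_force: 61.2
```

Call:
{"api": "play_rows", "payload": {
  "moves": [
    [0, 0, 0.5, 0, 0, 0],
    [0, 0, 1, 0, 0, 0],
    [0, 0, 1, 0, 0, 0],
    [0, 0, 1, 0, 0, 0],
    [0, 0, 1, 0, 0, 0],
    [0.05, 0.6, 0, 0, 0, 0],
    [0.05, 1, 0, 0, 0, 0],
    [0.05, 1, 0, 0, 0, 0],
    [0.05, 1, 0, 0, 0, 0],
    [0.05, 1, 0, 0, 0, 0],
    [0.05, 1, 0, 0, 0, 0],
    [0.05, 1, 0, 0, 0, 0]
  ]
}}

```text
time: 18.65
ee_pos: [0.5766, -0.1178, 0.1691]
eef_rot: [0.707, 0.707, -0.0, -0.001]
wrist_force: [2.0, 0.8, -0.2]
gripper_width: 0.0399
grip_force: 60.6
```

Call:
{"api": "play_rows", "payload": {
  "moves": [
    [0.05, 1, 0, 0, 0, 0.015],
    [0.05, 1, 0, 0, 0, 0.015],
    [0.05, 1, 0, 0, 0, 0.015],
    [0.05, 1, 0, 0, 0, 0.015],
    [0.05, 1, 0, 0, 0, 0.015],
    [0.05, 1, 0, 0, 0, 0.015],
    [0.05, 1, 0, 0, 0, 0.015],
    [0.05, 1, 0, 0, 0, 0.015],
    [0.05, 1, 0, 0, 0, 0.015],
    [0.05, 1, 0, 0, 0, 0.015],
    [0.05, 1, 0, 0, 0, 0.015],
    [0.05, 1, 0, 0, 0, 0.015]
  ]
}}

```text
time: 19.85
ee_pos: [0.5944, 0.2418, 0.169]
eef_rot: [0.64, 0.768, -0.001, -0.0]
wrist_force: [-0.4, -0.8, -0.5]
gripper_width: 0.0396
grip_force: 60.6
```

Call:
{"api": "play_rows", "payload": {
  "moves": [
    [0.1, 1, 0, 0, 0, 0.01],
    [0.05, 1, 0, 0, 0, 0],
    [0.05, 0.6, 0, 0, 0, 0],
    [0, 0, 0, 0, 0, 0],
    [0, 0, 0, 0, 0, 0]
  ]
}}

```text
time: 20.35
ee_pos: [0.6005, 0.3185, 0.1689]
eef_rot: [0.636, 0.772, -0.001, -0.0]
wrist_force: [-0.0, -0.3, -0.2]
gripper_width: 0.0398
grip_force: 60.6
```

Call:
{"api": "play_rows", "payload": {
  "moves": [
    [0, 0, -0.8, 0, 0, 0],
    [0, 0, -1, 0, 0, 0],
    [0, 0, -1, 0, 0, 0],
    [0, 0, -0.8, 0, 0, 0],
    [0, 0, -0.4, 0, 0, 0],
    [0, 0, -0.2, 0, 0, 0],
    [0, 0, -0.1, 0, 0, 0],
    [0, 0, -0.05, 0, 0, 0],
    [0, 0, 0, 0, 0, 0],
    [0, 0, 0, 0, 0, 0]
  ]
}}

```text
time: 21.35
ee_pos: [0.6022, 0.3182, 0.0417]
eef_rot: [0.637, 0.771, 0.001, 0.001]
wrist_force: [-2.9, -2.8, 6.1]
gripper_width: 0.04
grip_force: 61.4
```

Call:
{"api": "play_rows", "payload": {
  "moves": [
    [0, 0, 0, 0, 0, 0],
    [0, 0, 0, 0, 0, 0],
    [0, 0, 0, 0, 0, 0],
    [0, 0, 0.4, 0, 0, 0],
    [0, 0, 1, 0, 0, 0],
    [0, 0, 1, 0, 0, 0],
    [0, 0, 1, 0, 0, 0],
    [0, 0, 1, 0, 0, 0],
    [0, 0, 0, 0, 0, 0]
  ],
  "jaw": 60
}}

```text
time: 22.25
ee_pos: [0.6041, 0.3195, 0.1781]
eef_rot: [0.637, 0.771, 0.004, 0.002]
wrist_force: [0.8, -0.5, 0.5]
gripper_width: 0.0599
grip_force: 0.0
```

Run:
```python
from h import *
im,W=wristworld(); save('w4',im); Z=np.nan_to_num(W[:,:,2])
q=(np.hypot(W[:,:,0]-.6014,W[:,:,1]-.318)<.035)&(Z>.035)&(Z<.09); P=W[q]
if len(P): print(len(P),P[:,2].max(),cv2.minAreaRect((P[:,:2]*1000).astype(np.float32))); P=P[P[:,2]>.072]; print(P.mean(0),P.std(0))
```

```text
2233 0.08221612266880546 ((602.0919799804688, 319.2321472167969), (41.53230667114258, 38.38414764404297), 1.6002225875854492)
[0.60230466 0.3183449  0.07995429] [0.0061509  0.00638957 0.0015375 ]
```

View pics/w4.png

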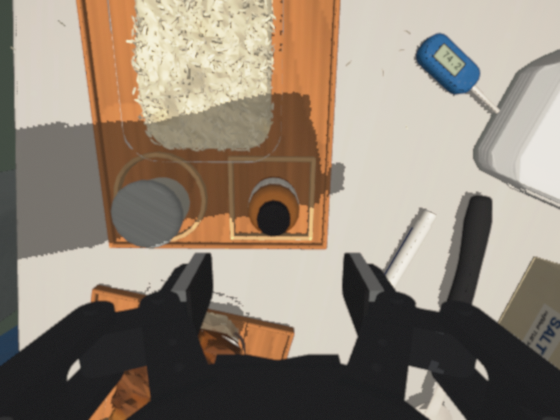

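The bottle stands in the square well, cap at (273,217) with its top at 80 mm (75 + 5), and the rice pot at (150,212) is in its ring. Next is the tub.

Call:
{"api": "play_rows", "payload": {
  "moves": [
    [-0.21, -0.6, 0, 0, 0, -0.01],
    [-0.21, -1, 0, 0, 0, -0.02],
    [-0.21, -1, 0, 0, 0, -0.02],
    [-0.21, -1, 0, 0, 0, -0.02],
    [-0.21, -1, 0, 0, 0, -0.02],
    [-0.21, -1, 0, 0, 0, -0.02],
    [-0.21, -1, 0, 0, 0, -0.02],
    [-0.21, -1, 0, 0, 0, -0.02],
    [-0.21, -1, 0, 0, 0, -0.02],
    [-0.21, -1, 0, 0, 0, -0.02],
    [-0.21, -1, 0, 0, 0, -0.02],
    [-0.21, -1, 0, 0, 0, -0.02]
  ],
  "jaw": 72
}}

```text
time: 23.5
ee_pos: [0.5248, -0.0307, 0.1708]
eef_rot: [0.721, 0.693, -0.0, -0.001]
wrist_force: [0.5, 0.1, 1.7]
gripper_width: 0.0719
grip_force: 0.0
```

Call:
{"api": "play_rows", "payload": {
  "moves": [
    [-0.21, -1, 0, 0, 0, 0],
    [-0.21, -1, 0, 0, 0, 0],
    [-0.21, -1, 0, 0, 0, 0],
    [-0.21, -1, 0, 0, 0, 0],
    [-0.21, -1, 0, 0, 0, 0],
    [-0.21, -1, 0, 0, 0, 0],
    [-0.21, -1, 0, 0, 0, 0],
    [-0.21, -1, 0, 0, 0, 0],
    [-0.21, -1, 0, 0, 0, 0],
    [-0.21, -1, 0, 0, 0, 0],
    [-0.36, -0.02, 0, 0, 0, 0],
    [0, 0, -0.8, 0, 0, 0]
  ]
}}

```text
time: 24.7
ee_pos: [0.4519, -0.3321, 0.1493]
eef_rot: [0.722, 0.692, 0.0, 0.002]
wrist_force: [0.0, 0.6, -0.4]
gripper_width: 0.0719
grip_force: 0.0
```

Call:
{"api": "play_rows", "payload": {
  "moves": [
    [0, 0, 0, 0, 0, 0],
    [0, 0, 0, 0, 0, 0]
  ]
}}

```text
time: 24.9
ee_pos: [0.4513, -0.3291, 0.1469]
eef_rot: [0.721, 0.693, 0.0, -0.001]
wrist_force: [0.3, 0.1, 0.5]
gripper_width: 0.0723
grip_force: 0.0
```

Call:
{"api": "play_rows", "payload": {
  "moves": [
    [0.2, 0, -0.5, 0, 0, 0],
    [0, 0, -1, 0, 0, 0],
    [0, 0, -0.9, 0, 0, 0],
    [0, 0, -0.6, 0, 0, 0],
    [0, 0, -0.45, 0, 0, 0],
    [0, 0, 0, 0, 0, 0]
  ]
}}

```text
time: 25.5
ee_pos: [0.4575, -0.3289, 0.0429]
eef_rot: [0.721, 0.693, 0.0, -0.001]
wrist_force: [-0.5, 1.0, -0.7]
gripper_width: 0.072
grip_force: 0.0
```

Call:
{"api": "play_rows", "payload": {
  "moves": [
    [0, 0, 0, 0, 0, 0],
    [0, 0, 0, 0, 0, 0],
    [0, 0, 0, 0, 0, 0],
    [0, 0, 0, 0, 0, 0],
    [0, 0, 0, 0, 0, 0],
    [0, 0, 0, 0, 0, 0]
  ],
  "jaw": 34
}}

```text
time: 26.1
ee_pos: [0.4591, -0.331, 0.0457]
eef_rot: [0.721, 0.693, 0.0, 0.002]
wrist_force: [0.8, 1.0, 6.2]
gripper_width: 0.0493
grip_force: 63.3
```

Call:
{"api": "play_rows", "payload": {
  "moves": [
    [0, 0, 0.5, 0, 0, 0],
    [0, 0, 1, 0, 0, 0],
    [0, 0, 1, 0, 0, 0],
    [0, 0, 1, 0, 0, 0],
    [0, 0, 0.5, 0, 0, 0],
    [0.36, 0.6, 0, 0, 0, 0],
    [0.36, 0.96, 0, 0, 0, 0],
    [0.36, 0.9, 0, 0, 0, 0],
    [0.36, 0.9, 0, 0, 0, 0],
    [0.36, 0.9, 0, 0, 0, 0],
    [0.36, 0.9, 0, 0, 0, 0],
    [0.36, 0.9, 0, 0, 0, 0]
  ]
}}

```text
time: 27.3
ee_pos: [0.5338, -0.1473, 0.1642]
eef_rot: [0.721, 0.693, -0.0, 0.0]
wrist_force: [0.1, -0.2, -1.8]
gripper_width: 0.0486
grip_force: 62.5
```

Call:
{"api": "play_rows", "payload": {
  "moves": [
    [0.36, 0.9, 0, 0, 0, 0],
    [0.36, 0.9, 0, 0, 0, 0],
    [0.36, 0.9, 0, 0, 0, 0],
    [0.36, 0.9, 0, 0, 0, 0],
    [0.3, 0.9, 0, 0, 0, 0],
    [0, 0, 0, 0, 0, 0],
    [0, 0, 0, 0, 0, 0]
  ]
}}

```text
time: 28.0
ee_pos: [0.5856, -0.013, 0.1639]
eef_rot: [0.72, 0.694, -0.0, -0.0]
wrist_force: [-0.1, -0.9, -0.6]
gripper_width: 0.0483
grip_force: 62.5
```

Target z for contact is about 0.0475, so I go down 3.85 units.

Call:
{"api": "play_rows", "payload": {
  "moves": [
    [0, 0, -0.8, 0, 0, 0],
    [0, 0, -1, 0, 0, 0],
    [0, 0, -0.9, 0, 0, 0],
    [0, 0, -0.6, 0, 0, 0],
    [0, 0, -0.3, 0, 0, 0],
    [0, 0, -0.15, 0, 0, 0],
    [0, 0, -0.1, 0, 0, 0],
    [0, 0, 0, 0, 0, 0],
    [0, 0, 0, 0, 0, 0]
  ]
}}

```text
time: 28.9
ee_pos: [0.5858, -0.0142, 0.0507]
eef_rot: [0.721, 0.693, -0.0, 0.001]
wrist_force: [-4.9, -0.3, 7.3]
gripper_width: 0.0489
grip_force: 63.3
```

Call:
{"api": "play_rows", "payload": {
  "moves": [
    [0, 0, 0, 0, 0, 0],
    [0, 0, 0, 0, 0, 0],
    [0, 0, 0, 0, 0, 0],
    [0, 0, 0.4, 0, 0, 0],
    [0, 0, 1, 0, 0, 0],
    [0, 0, 1, 0, 0, 0],
    [0, 0, 1, 0, 0, 0],
    [0, 0, 1, 0, 0, 0],
    [0, -0.6, 0, 0, 0, 0],
    [0, -1, 0, 0, 0, 0],
    [0, -1, 0, 0, 0, 0],
    [0, -1, 0, 0, 0, 0]
  ],
  "jaw": 72
}}

```text
time: 30.1
ee_pos: [0.586, -0.1223, 0.1817]
eef_rot: [0.721, 0.693, 0.0, 0.001]
wrist_force: [1.1, -0.8, 0.2]
gripper_width: 0.0719
grip_force: 0.0
```

Call:
{"api": "play_rows", "payload": {
  "moves": [
    [0, -1, 0, 0, 0, 0],
    [0, -1, 0, 0, 0, 0],
    [0, -1, 0, 0, 0, 0],
    [0, -0.6, 0, 0, 0, 0],
    [0, 0, 0, 0, 0, 0],
    [0, 0, 0, 0, 0, 0]
  ]
}}

```text
time: 30.7
ee_pos: [0.5857, -0.2291, 0.1807]
eef_rot: [0.721, 0.693, 0.0, -0.0]
wrist_force: [-0.2, 0.4, 0.4]
gripper_width: 0.0719
grip_force: 0.0
```

Run:
```python
from h import *
im,dd=grab('top'); W=world('top',dd); Z=np.nan_to_num(W[:,:,2])
save('top3',cv2.resize(im[160:285,80:460],None,fx=2.1,fy=2.1,interpolation=cv2.INTER_CUBIC))
for n,(x,y) in dict(rpot=(.501,.299),spot=(.484,-.0086),bottle=(.6014,.318),tub=(.5855,-.0142)).items():
    q=(np.hypot(W[:,:,0]-x,W[:,:,1]-y)<.036)&(Z>.035)&(Z<.09); P=W[q]
    if len(P): P=P[P[:,2]>P[:,2].max()-.008];print(n,len(P),P.mean(0).round(4),np.round(cv2.minAreaRect((P[:,:2]*1000).astype(np.float32))[1]))
```

```text
rpot 237 [0.5035 0.2942 0.0592] [52. 51.]
spot 267 [ 0.4837 -0.0084  0.0589] [51. 52.]
bottle 49 [0.6029 0.3178 0.0821] [21. 22.]
tub 169 [ 0.585  -0.0146  0.0584] [42. 49.]
```

View pics/top3.png

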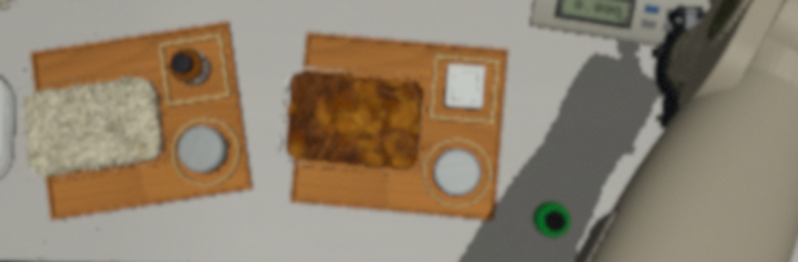

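All four stand in their wells at the right heights: bottle (187,68), rice pot (203,149), tub (465,85) and stew pot (457,171). The green decoy is untouched at (551,218).

```bash
python3 -c "
from plant import manip
print(manip.hand_in())"
```

```text
the job is handed in; nothing more can be done
None
```

Both lunch kits are complete and handed in at about 31 s: a dip pot upright in each round well, the amber sauce bottle in the rice tray's square well, and the butter tub in the stew tray's square well. The label roll, pen and green bottle were left alone.

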